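Clear the nut tote and tip its nuts into the marked corner

TASK

Take the green-banded tool holder out of the blue tote and lower it upright, without dropping it, into the empty green-ringed socket of the rack, fully home, and let it go. Then take the tote by its rim and tip it so that the yellow-marked corner is the lowest and all four loose nuts slide together into that corner; finish while still holding the tote tipped and steady (no steeper than 45 degrees), with the nuts in the corner. Do not tip the tote before the holder is in the rack, and leave the other tools and the jar as they are.

Things in the scene. Friction and masses are not known exactly. Their poses are not given: they have to be found in the camera images.
- holder_mid (a point): Steel tool holder with a GREEN band, standing upright and free on the tote's floor among the nuts: 100 mm tall, 0.42 kg, round about its z (up). The point is on its axis, 50 mm above its foot. Its plain upper body, 40 to 100 mm above the foot, is 30 mm in diameter: grip it there, for instance 75 mm above the foot, where the fingertips stay above the nuts.
- holder: The same holder; origin at the centre of its foot. From the foot: taper 0-20 mm (diameter 27.6 mm at the foot, 30 mm at its top), flange 20-40 mm (diameter 40 mm), body 40-100 mm. Fully home, the taper is in the socket and the flange rests on the rack's top: the foot is then 20 mm below the socket's mouth.
- home_mouth (a point): The one empty socket of the grey rack, with a flat GREEN ring (57 mm across) round it; which of the three sockets it is changes. The point is at the centre of the socket's mouth, on the rack's top face (60 mm above the bench). The bore goes straight down, 36 mm in diameter, 40 mm deep. Axes as the rack's.
- rack: Fixed grey plastic rack, 90 mm (its x) by 260 mm (its y) by 60 mm high; origin at the centre of its underside. Three sockets in a row along its y, at -80, 0 and +80 mm. Two hold other tools, which stand 80 and 97 mm above the rack's top: closing the fingers across the row (along the rack's x) keeps clear of them.
- tote_mid (a point): Loose blue plastic tote, open on top, 0.45 kg: 200 mm (its x) by 300 mm (its y) over the rim, 75 mm high, z up. The point is its centre, 37.5 mm above its underside. Along the top of all four walls runs a rim 12 mm thick and 16 mm deep, reaching from the inner wall face outwards (on the +x side from x = 88 to 100 mm): pinch it from above.
- tote: The same tote; origin at the centre of its underside. Base outside 184 x 284 mm, inside 176 x 276 mm, floor 4 mm thick, walls 4 mm. The floor is smooth: nuts start to slide at 9 to 14 degrees of slope; at about 30 degrees down along the line from the opposite corner they also slide along a wall into the corner.
- tote_corner (a point): The tote's YELLOW-marked corner (yellow patch 60 x 60 mm on the floor, yellow tape on the rim). The point is the inside corner at floor level: x = -88 mm, y = +138 mm, 4 mm above the underside, in the tote's frame. Axes as the tote's.
- nut1_mid (a point): Loose steel clamping nut lying in the tote: a ring 28 mm in diameter, 17 mm high, 40 g; the point is its centre, 8.5 mm above its underside.
- nut2_mid (a point): Loose steel clamping nut lying in the tote: a ring 28 mm in diameter, 17 mm high, 40 g; the point is its centre, 8.5 mm above its underside.
- nut3_mid (a point): Loose steel clamping nut lying in the tote: a ring 28 mm in diameter, 17 mm high, 40 g; the point is its centre, 8.5 mm above its underside.
- nut4_mid (a point): Loose steel clamping nut lying in the tote: a ring 28 mm in diameter, 17 mm high, 40 g; the point is its centre, 8.5 mm above its underside.
- nut1: Nut 1 again; origin at the centre of its underside.
- nut2: Nut 2 again; origin at the centre of its underside.
- nut3: Nut 3 again; origin at the centre of its underside.
- nut4: Nut 4 again; origin at the centre of its underside.
- holder_red: Bystander: Steel tool holder, 100 mm tall, standing on end in a rack socket, red band; origin at the centre of its foot (40 mm above the bench).
- holder_shrink: Bystander: slim conical shrink-fit tool holder with a small cutter, 117 mm tall, orange band, standing in a rack socket; origin at the centre of its foot.
- spanner: Bystander: dark steel spanner, 180 mm long, 8 mm thick, lying on the bench beyond the tote along its own x; origin on the bench under its middle.
- jar: Bystander: white plastic jar with a black cap, 60 mm in diameter and 60 mm high; origin at the centre of its underside.
Not all that is in view belongs to the job. Leave any pink look-alike of the holder alone.

How it is judged:
By the outcome, as a careful person would: the job done as asked, in the order asked, and still so for the second after the job is handed in, while the arm keeps its last pose, push and grip.
It also fails if it takes over 51 s, if anything falls off the work surface, if the arm or the gripper's body presses on something with over 40 N, if the wrist force passes 120 N, or if a joint passes its speed limit or range.

ROBOT

A 7-joint arm with a two-finger parallel gripper is mounted at the origin on the work surface. World frame = base frame: x ahead of the robot, y to its left, z up, the work surface at z = 0. Lengths are in m, angles in rad, forces in N, time in s.
With the tool pointing down it reaches from about 0.425 to 0.925 m from the base axis. Payload 6.8 kg.
Tool frame: the origin (TCP) lies at the very end of the fingers, on their centre line; the grasp point (between the pads) lies 19 mm behind it; z points along the fingers, y is the line along which they close (so a half turn about z gives the same grasp; the last joint's range is limited). The gripper opens to 85 mm and grips with 20 to 120 N. Pads are 22 mm wide; open, the fingers measure 114 mm over their backs; the gripper's body (76 mm by 85 mm) begins 54 mm behind the grasp point. The pads swing forward as they close: fully open they stand 13 mm farther back than shut.
Start: joints at [-1.434, 0.477, 0.022, 1.555, -0.011, 1.109, -0.083], TCP at [0.164, 0.655, 0.207] pointing down, gripper open.
Joint ranges: [-2.96, 2.96], [-0.34, 2.1], [-1.41, 1.46], [0.24, 2.44], [-1.37, 4.51], [0.17, 1.92], [-2.96, 2.96]. Speed limits (rad/s): [2.39, 2.39, 3.14, 3.14, 3.14, 3.14, 3.14].

INTERFACE

Orientations are given as a unit quaternion [w, x, y, z].
In Python, from rig import env gives the robot as it stands.
- The arm moves only by the shell command python3 -m handwheel 'ROWS' [FORCE]. ROWS is JSON, one flat list of numbers, 7 for each row, row after row: the shift along the tool's x, y, z in mm, then the turn, a rotation vector about the tool's x, y, z in degrees, then the closure, from 0 (fully open) to 1 (shut). In form: [dx, dy, dz, wx, wy, wz, hand, dx, dy, dz, wx, wy, wz, hand, ...]. A call has 1 to 8 rows; each row shifts and turns the commanded pose from where the row before left it, along the tool's axes as they then stand; what a row does not reach is not made up. A row lasts 1/10 s, in which the tool goes at most 50 mm and 8.59 degrees, less where a joint would pass 70% of its speed; a pose out of reach is approached as far as the arm can. A call is refused whole if a number of a shift passes 50 or a number of a turn 8.59, either way. A call with a gripper value outside its range is refused whole. The fingers move at their own pace and stop on an object; FORCE is the grip in N (left out, the last holds). Time passes only in rows, so rows that do not move let the fingers close. It gives the time, the measured TCP pose, the force, the opening and the grip force at its end, in the units of the state.
- env.observe(): the state, without advancing time (a new reading comes with each control period).
- env.grab_frame(name): name is "scene" or "top" or "wrist"; returns a dict with "pixels" (400x640x3 uint8, blue, green, red), "mtx" (3x3 intrinsics, pixels), "eye" and "orientation" of the camera in the world. Camera axes: x right, y down, z forward; pixel columns grow to the right and rows downward; lengths in m; the calibration is good to about 2 mm. A picture is of the moment at which its call begins. There is no depth.
- env.finish_job(): hands the job in; it is judged then, once.
Trained networks look in a picture, given as the dict that the camera call returned (one of the last four; its "shot" number tells which), for a name from the list of things; names that differ only in an ending like _2 or _b are one class to them, and where a whole thing is asked for, a point or a joint stands for the part that bears it (a point fixed in the world has none). Each returns a list of dicts, best first, with "p" (0 to 1); they miss things now and then, are a little off and sometimes report something else, mostly with a low value. They report only what shows in the picture. A call takes as long as a camera call. They do not tell look-alikes from the thing itself.
- env.find_in(picture, thing): "rect" ([centre column, centre row, width, height] as shares, 0 to 1, of the picture: columns of its width, rows of its height, round what is visible of it).
The state is a dict: "clock": time; "qpos": joint angles; "qvel": joint speeds; "joint_efforts": joint torques, N m; "position": TCP position; "tool_rot": TCP orientation; "wrist_force": force on the tool from outside, world axes, zero at the start; "wrist_torque": the same for the moment, N m; "grip_width": opening from 0.0 (shut) to 1.0 (fully open); "gripper_force": force on a finger pad.
Only numpy, scipy, OpenCV 4.12 (cv2) and the standard library are available. Lean on these libraries where they do the work, as an engineer would, in place of code of your own. Each camera call takes 0.05 s, during which the arm holds its last target. There are 200 camera calls.

## Working session

There is one attempt and no reset: what is moved stays moved. The work goes in short steps, Python scripts to look and compute and a shell command to move; the robot and the scene stay as the last step left them, time stands still between calls to the robot, and variables do not carry over. Pictures are saved under pics/ and viewed, at most 10 in all, crops included, and the job is handed in when it is done.

```bash
mkdir -p pics; ls; python3 - <<'E'
from rig import env
import cv2
s=env.observe();print({k:s[k] for k in('clock','position','tool_rot','grip_width')})
for n in('top','scene'):
    f=env.grab_frame(n);cv2.imwrite(f'pics/{n}0.png',f['pixels'])
    print(n,f['mtx'],f['eye'],f['orientation'])
    for t in('holder','home_mouth','rack','tote','tote_corner','nut1','holder_red','holder_shrink','jar','spanner'):
        r=env.find_in(f,t)
        print(t,[(round(d['p'],2),[round(a*b) for a,b in zip(d['rect'],(640,400,640,400))]) for d in r[:5]])
E
```

```text
pics
{'clock': 0.0, 'position': array([0.16345988, 0.6542539 , 0.2064203 ]), 'tool_rot': array([-4.22417565e-05,  1.22081883e-01,  9.92519608e-01, -9.16015110e-04]), 'grip_width': 0.9976699323794308}
top [[442.17389243   0.         322.49599407]
 [  0.         442.17389243 195.68337356]
 [  0.           0.           1.        ]] [0.3752045  0.03252575 1.16756502] [ 0.07247687 -0.68549254  0.72073858 -0.0733688 ]
holder [(0.71, [247, 211, 16, 17]), (0.53, [207, 150, 22, 23])]
home_mouth [(0.44, [393, 216, 20, 20]), (0.29, [412, 157, 25, 28])]
rack [(0.97, [423, 224, 106, 53]), (0.26, [413, 157, 25, 24])]
tote [(0.95, [247, 215, 130, 96])]
tote_corner [(0.6, [248, 215, 132, 100])]
nut1 [(0.62, [254, 243, 10, 10]), (0.52, [274, 227, 8, 8])]
holder_red [(0.79, [459, 223, 18, 15])]
holder_shrink [(0.71, [426, 219, 18, 20])]
jar [(0.85, [413, 155, 27, 28])]
spanner [(0.56, [246, 214, 133, 100])]
scene [[407.12239199   0.         322.26434525]
 [  0.         407.12239199 200.82503745]
 [  0.           0.           1.        ]] [ 1.25872222 -0.02079349  0.70817618] [-0.27543939  0.67662954  0.6295329  -0.26456367]
holder [(0.92, [479, 245, 26, 43]), (0.64, [408, 190, 21, 38])]
home_mouth [(0.53, [250, 186, 24, 18])]
rack [(0.87, [217, 191, 117, 51])]
tote [(0.93, [414, 192, 156, 97]), (0.74, [248, 184, 26, 17]), (0.68, [393, 179, 9, 11]), (0.29, [215, 169, 19, 37])]
tote_corner [(0.68, [414, 192, 149, 99])]
nut1 [(0.48, [415, 191, 157, 100]), (0.47, [217, 191, 118, 53]), (0.44, [375, 190, 7, 17]), (0.4, [393, 181, 12, 15])]
holder_red [(0.95, [182, 166, 21, 37])]
holder_shrink [(0.58, [214, 167, 19, 40]), (0.53, [413, 191, 154, 93])]
jar [(0.74, [214, 249, 33, 39])]
spanner [(0.85, [343, 275, 24, 73])]
```

```bash
python3 - <<'E'
import cv2,numpy as np
a=cv2.imread('pics/top0.png')[120:290,160:500];b=cv2.imread('pics/scene0.png')[120:310,140:520]
a=cv2.resize(a,None,fx=2,fy=2,interpolation=cv2.INTER_CUBIC)[:320];b=cv2.resize(b[:145],None,fx=1.79,fy=1.79)
a=cv2.resize(a,(680,320));b=b[:, :680]
cv2.imwrite('pics/both.png',np.vstack([a,b]));print(a.shape,b.shape)
E
```

```text
(320, 680, 3) (260, 680, 3)
```

View pics/both.png

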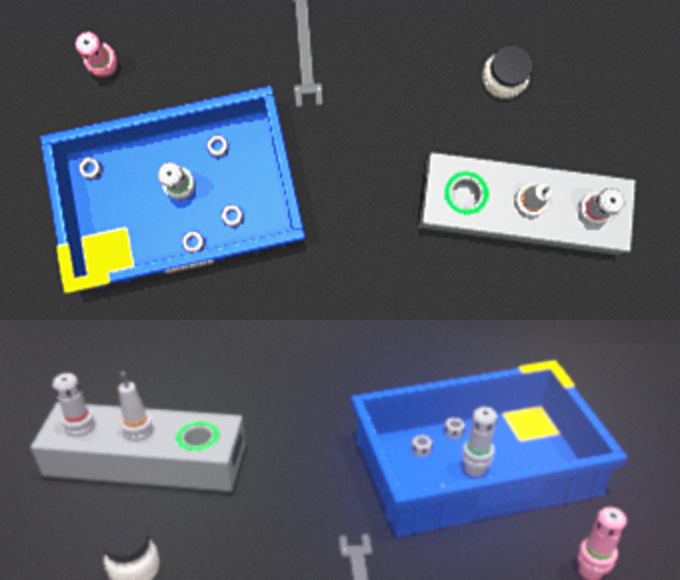

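The picture shows the yellow corner at tote bottom-left (top px ~(195,258)). Two things could be the holder. The green-banded one in the tote is at top px (245,208), and the pink look-alike is on the bench at (207,150). I choose the one in the tote. The empty socket is at (393,216).

```bash
cat > h.py <<'E'
import numpy as np,cv2
from scipy.spatial.transform import Rotation as R
def rot(q): return R.from_quat([q[1],q[2],q[3],q[0]]).as_matrix()
def ray(f,uv):
    d=rot(f['orientation'])@np.linalg.inv(f['mtx'])@[uv[0],uv[1],1]; return np.array(f['eye']),d
def plane(f,uv,z):
    e,d=ray(f,uv); return e+d*(z-e[2])/d[2]
def proj(f,p):
    q=f['mtx']@(rot(f['orientation']).T@(np.array(p)-f['eye'])); return q[:2]/q[2]
E
python3 - <<'E'
from h import *
from rig import env
f=env.grab_frame('top');g=env.grab_frame('scene')
im=f['pixels'];hsv=cv2.cvtColor(im,cv2.COLOR_BGR2HSV)
blue=cv2.inRange(hsv,(100,90,40),(125,255,255));yel=cv2.inRange(hsv,(24,120,120),(34,255,255))
m=cv2.morphologyEx(blue|yel,cv2.MORPH_OPEN,np.ones((3,3)))
c=max(cv2.findContours(m,0,2)[0],key=cv2.contourArea)
pts=np.array([plane(f,p[0]+0.0,.075)[:2] for p in cv2.convexHull(c)]).astype(np.float32)
(rc,sz,ang)=cv2.minAreaRect(pts);print('tote',rc,sz,ang)
print(cv2.boxPoints((rc,sz,ang)))
for n,fr in(('top',f),('scene',g)):
    h=cv2.cvtColor(fr['pixels'],cv2.COLOR_BGR2HSV)
    gr=cv2.inRange(h,(50,150,120),(75,255,255))
    cs=cv2.findContours(gr,0,2)[0];c=max(cs,key=lambda c:cv2.boundingRect(c)[2])
    (e,_,_)=cv2.fitEllipse(np.array([plane(fr,p[0]+0.0,.06)[:2] for p in c]).astype(np.float32))[:3] if True else 0
    print(n,'ring',e)
# holder & nuts
for t in('holder','holder_mid','nut1','jar'):
  for n,fr in(('top',f),('scene',g)):
    for d in env.find_in(fr,t)[:6]:
        r=np.array(d['rect'])*[640,400,640,400]
        print(t,n,round(d['p'],2),r.round(),plane(fr,r[:2],.055 if 'h' in t else .0125).round(3))
# rack: light grey top
s=cv2.inRange(hsv,(0,0,130),(179,40,255));c=max(cv2.findContours(s,0,2)[0],key=cv2.contourArea)
print('rack',cv2.minAreaRect(np.array([plane(f,p[0]+0.0,.06)[:2] for p in c]).astype(np.float32)))
y=max(cv2.findContours(yel,0,2)[0],key=cv2.contourArea);print('yel',plane(f,y.mean(0)[0],.03))
E
```

```text
tote (0.5681835412979126, 0.22168858349323273) (0.20881430804729462, 0.3043995499610901) 9.909235000610352
[[0.43914226 0.3536506 ]
 [0.49152568 0.05379218]
 [0.69722486 0.08972657]
 [0.64484143 0.389585  ]]
top ring (0.5460536479949951, -0.14998549222946167)
scene ring (0.5448732376098633, -0.15059959888458252)
holder top 0.85 [210. 148.  23.  17.] [0.751 0.316 0.055]
holder top 0.75 [247. 210.  19.  19.] [0.579 0.219 0.055]
holder scene 0.92 [478. 245.  25.  39.] [0.76  0.322 0.055]
holder scene 0.59 [407. 187.  23.  37.] [0.58  0.216 0.055]
holder_mid top 0.8 [246. 211.  22.  22.] [0.579 0.221 0.055]
holder_mid top 0.51 [210. 147.  16.  27.] [0.754 0.315 0.055]
holder_mid scene 0.77 [476. 246.  28.  39.] [0.762 0.319 0.055]
holder_mid scene 0.73 [407. 189.  16.  36.] [0.586 0.214 0.055]
nut1 top 0.57 [206. 203.  16.  12.] [0.614 0.336 0.012]
nut1 top 0.55 [255. 243.  11.  15.] [0.499 0.208 0.012]
nut1 top 0.48 [278. 226.   9.  11.] [0.543 0.147 0.012]
nut1 scene 0.48 [374. 189.   9.  21.] [0.536 0.149 0.012]
nut1 scene 0.41 [394. 181.   9.  10.] [0.51  0.204 0.012]
nut1 scene 0.24 [215. 168.  17.  38.] [ 0.422 -0.256  0.012]
jar scene 0.96 [215. 249.  35.  35.] [ 0.694 -0.224  0.012]
rack ((1.0489699840545654, 0.014969944953918457), (1.8026988506317139, 0.2446998804807663), 86.99148559570312)
yel [0.48385166 0.33360536 0.03      ]
```

```bash
python3 - <<'E'
from h import *
from rig import env
f=env.grab_frame('top');im=f['pixels']
m=np.zeros(im.shape[:2],np.uint8);hsv=cv2.cvtColor(im,cv2.COLOR_BGR2HSV)
m[185:255,360:490]=cv2.inRange(hsv,(0,0,135),(179,45,255))[185:255,360:490]
c=max(cv2.findContours(m,0,2)[0],key=cv2.contourArea)
print(cv2.minAreaRect(np.array([plane(f,p[0]+0.0,.06)[:2] for p in cv2.convexHull(c)]).astype(np.float32)))
s=env.observe();T=rot(s['tool_rot']);print(T.round(3))
phi=np.radians(0)
print('to hover (tool axes mm)',(T.T@(np.array([.579,.219,.25])-s['position'])*1000).round())
print('holder top pts',[plane(f,(245,207),.104)])
E
```

```text
((0.5304785966873169, -0.22809168696403503), (0.26123476028442383, 0.0924185961484909), 79.31977844238281)
[[-0.97   0.242 -0.   ]
 [ 0.242  0.97  -0.   ]
 [ 0.    -0.    -1.   ]]
to hover (tool axes mm) [-509. -322.  -43.]
holder top pts [array([0.57936654, 0.21631001, 0.104     ])]
```

```bash
python3 -m handwheel '[-32,-20,-5,0,0,0,0,-32,-20,-5,0,0,0,0,-32,-20,-5,0,0,0,0,-32,-20,-5,0,0,0,0,-32,-20,-5,0,0,0,0,-32,-20,-5,0,0,0,0,-32,-20,-5,0,0,0,0,-32,-20,-5,0,0,0,0]' | tail -3; python3 -m handwheel '[-32,-20,0,0,0,0,0,-32,-20,0,0,0,0,0,-32,-20,0,0,0,0,0,-32,-20,0,0,0,0,0,-32,-20,0,0,0,0,0,-32,-20,0,0,0,0,0,-32,-20,0,0,0,0,0,-29,-22,0,0,0,0,0]'|tail -3;  python3 -m handwheel '[0,0,0,0,0,8,0,0,0,0,0,0,8,0,0,0,0,0,0,8,0,0,0,0,0,0,8,0,0,0,0,0,0,8,0,0,0,0,0,0,8,0,0,0,0,0,0,8,0,0,0,0,0,0,8,0]'|tail -3;  python3 -m handwheel '[0,0,0,0,0,8,0,0,0,0,0,0,8,0,0,0,0,0,0,7,0,0,0,0,0,0,0,0]'|tail -3
python3 - <<'E'
from h import *
from rig import env
s=env.observe();T=rot(s['tool_rot']);print(s['clock'],s['position'],s['qpos'].round(2) if hasattr(s['qpos'],'round') else s['qpos']);print(T.round(3))
f=env.grab_frame('wrist');g=env.grab_frame('top');cv2.imwrite('pics/w1.png',f['pixels']);print(f['eye'],rot(f['orientation']).round(2))
for n,fr in(('w',f),('t',g)):
  for d in env.find_in(fr,'holder')[:4]:
    r=np.array(d['rect'])*[640,400,640,400];print(n,round(d['p'],2),r.round(),plane(fr,r[:2],.054).round(4))
print(proj(f,[.579,.217,.104]))
E
```

```text
wrist_force: [0.4, 0.3, -0.6]
grip_width: 1.003
gripper_force: 0.0
wrist_force: [0.4, 0.6, 0.0]
grip_width: 0.999
gripper_force: 0.0
wrist_force: [0.4, 0.5, 0.8]
grip_width: 1.001
gripper_force: 0.0
wrist_force: [0.9, 0.2, -0.1]
grip_width: 1.0
gripper_force: 0.0
4.45 [0.57927211 0.21934304 0.24736518] [-0.88  0.39  0.56  1.68 -0.22  1.14 -0.45]
[[ 0.192  0.981  0.   ]
 [ 0.981 -0.192 -0.   ]
 [-0.     0.    -1.   ]]
[0.59194964 0.28467101 0.41405846] [[ 0.98 -0.19 -0.05]
 [-0.19 -0.95 -0.26]
 [ 0.    0.27 -0.96]]
w 0.73 [323. 172.  32.  39.] [0.5824 0.2128 0.054 ]
w 0.71 [460.  50.  62.  53.] [0.7611 0.3206 0.054 ]
t 0.5 [248. 210.  19.  18.] [0.5803 0.2177 0.054 ]
[319.46736539 177.47633152]
```

View pics/w1.png

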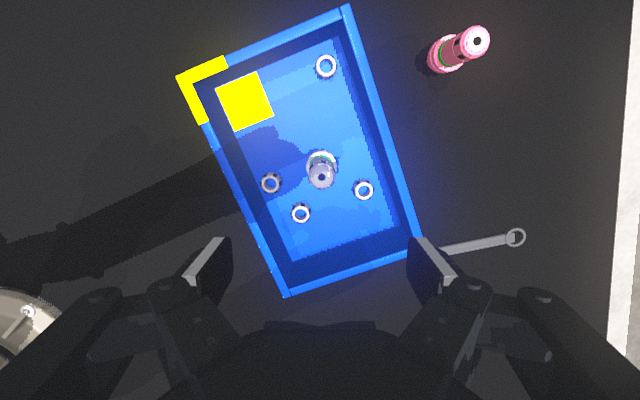

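```bash
python3 -m handwheel '[-2,2,27,0,0,0,0,0,0,27,0,0,0,0,0,0,27,0,0,0,0,0,0,27,0,0,0,0,0,0,27,0,0,0,0,0,0,27,0,0,0,0,0,0,25,0,0,0,0,0,0,0,0,0,0,0]' 60; python3 -m handwheel '[0,0,0,0,0,0,1,0,0,0,0,0,0,1,0,0,0,0,0,0,1,0,0,0,0,0,0,1,0,0,0,0,0,0,1,0,0,0,0,0,0,1]' 60;python3 -m handwheel '[0,0,0,0,0,0,1,0,0,0,0,0,0,1,0,0,0,0,0,0,1,0,0,0,0,0,0,1]' 60
```

```text
clock: 5.45
position: [0.5784, 0.216, 0.0572]
tool_rot: [-0.001, 0.771, 0.637, -0.003]
wrist_force: [-1.3, 0.2, -0.3]
grip_width: 1.0
gripper_force: 0.0
clock: 6.05
position: [0.5818, 0.2172, 0.0619]
tool_rot: [0.0, 0.772, 0.636, 0.001]
wrist_force: [-1.7, 0.6, 5.2]
grip_width: 0.326
gripper_force: 58.8
clock: 6.45
position: [0.5818, 0.2172, 0.0619]
tool_rot: [0.0, 0.772, 0.636, 0.001]
wrist_force: [-1.8, -0.6, 5.9]
grip_width: 0.328
gripper_force: 58.8
```

```bash
python3 -m handwheel '[0,0,-10,0,0,0,1,0,0,-20,0,0,0,1,0,0,-25,0,0,0,1,0,0,-25,0,0,0,1,0,0,-25,0,0,0,1,0,0,-25,0,0,0,1,0,0,-15,0,0,0,1,0,0,0,0,0,0,1]'; python3 - <<'E'
from h import *
from rig import env
s=env.observe();T=rot(s['tool_rot']);p=s['position'];print(T.round(4))
print('to mouth above',(T.T@(np.array([.5455,-.150,p[2]])-p)*1000).round(1))
E
```

```text
clock: 7.25
position: [0.5821, 0.217, 0.2076]
tool_rot: [0.0, 0.772, 0.636, 0.002]
wrist_force: [1.0, -0.5, -3.3]
grip_width: 0.326
gripper_force: 59.9
[[ 0.1913  0.9815  0.0033]
 [ 0.9815 -0.1913  0.0019]
 [ 0.0025  0.0029 -1.    ]]
to mouth above [-367.3   34.3   -0.8]
```

```bash
python3 -m handwheel '[-15,2,0,0,0,0,1,-28,3,0,0,0,0,1,-32,3,0,0,0,0,1,-32,3,0,0,0,0,1,-32,3,0,0,0,0,1,-32,3,0,0,0,0,1,-32,3,0,0,0,0,1,-32,3,0,0,0,0,1]' >/dev/null; python3 -m handwheel '[-32,3,0,0,0,0,1,-32,3,0,0,0,0,1,-32,3,0,0,0,0,1,-24,2,0,0,0,0,1,-12,0,0,0,0,0,1,0,0,0,0,0,0,1,0,0,0,0,0,0,1]'; python3 - <<'E'
from h import *
from rig import env
fs={n:env.grab_frame(n) for n in('wrist','scene')}
w=fs['wrist'];a=w['pixels'];g=fs['scene']
for n,f in fs.items():
    h=cv2.cvtColor(f['pixels'],cv2.COLOR_BGR2HSV)
    m=cv2.inRange(h,(50,130,90),(78,255,255))
    for c in cv2.findContours(m,0,2)[0]:
        if cv2.contourArea(c)>20: print(n,cv2.boundingRect(c),cv2.contourArea(c))
    print(n,'mouth',proj(f,[.5455,-.15,.06]),'tcp',proj(f,env.observe()['position']))
u,v=proj(g,[.5455,-.15,.1]).astype(int)
b=cv2.resize(g['pixels'][v-65:v+65,u-80:u+80],(492,400),interpolation=cv2.INTER_CUBIC)
cv2.imwrite('pics/r1.png',np.hstack([cv2.resize(a[60:260,220:370],(300,400)),b]))
E
```

```text
clock: 8.75
position: [0.5437, -0.1488, 0.2046]
tool_rot: [-0.001, 0.772, 0.636, -0.0]
wrist_force: [0.1, 0.7, -3.7]
grip_width: 0.325
gripper_force: 59.9
wrist (296, 194, 31, 19) 29.5
wrist (297, 157, 14, 30) 122.5
wrist mouth [321.3240125  176.00135763] tcp [320.16089387 223.32518819]
scene (239, 177, 23, 16) 258.5
scene mouth [250.04967532 184.24429169] tcp [241.60965507 133.11145637]
```

View pics/r1.png

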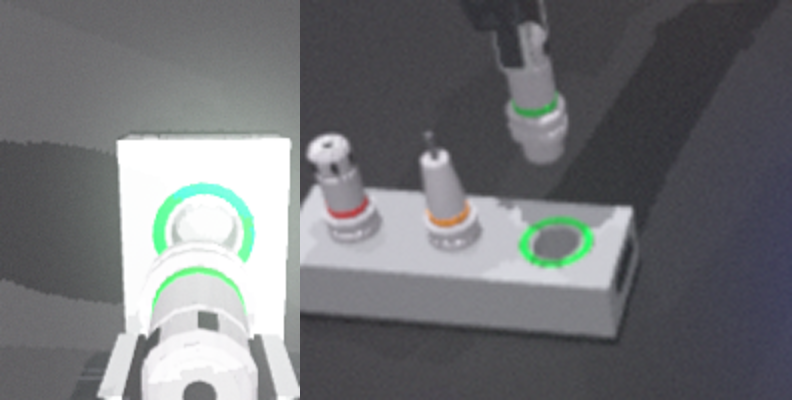

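```bash
python3 - <<'E'
from h import *
from rig import env
s=env.observe();p=s['position'];print(p);T=rot(s['tool_rot'])
out=[]
for n,(k,win) in {'wrist':(3,(250,150,390,280)),'scene':(8,(225,115,260,165))}.items():
    f=env.grab_frame(n);x0,y0,x1,y1=win
    im=cv2.resize(f['pixels'][y0:y1,x0:x1],None,fx=k,fy=k,interpolation=cv2.INTER_CUBIC)
    for z,r in((0,.0138),(.02,.02),(.04,.02),(.1,.015)):
        t=np.linspace(0,2*np.pi,60)
        pts=[(proj(f,p+T@np.array([r*np.cos(a),r*np.sin(a),.0579-z]))-[x0,y0]+.5)*k for a in t]
        cv2.polylines(im,[np.int32(pts)],True,(0,0,255),1)
    out.append(cv2.resize(im,(400,400)) if n=='wrist' else cv2.resize(im,(280,400)))
cv2.imwrite('pics/r2.png',np.hstack(out))
E
```

```text
[ 0.54433851 -0.14796487  0.20492699]
```

View pics/r2.png

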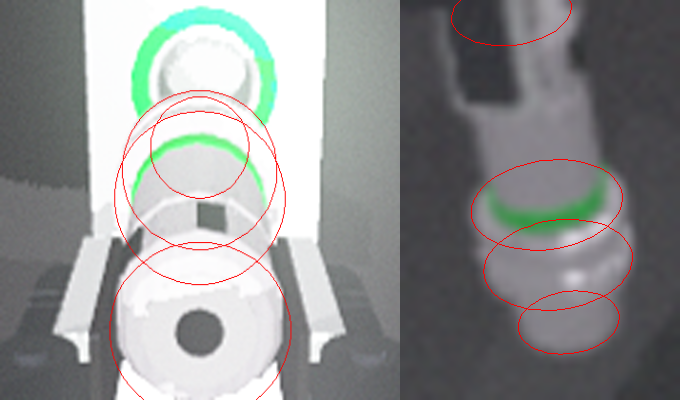

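```bash
python3 -m handwheel '[-2,1.5,10,0,0,0,1,0,0,20,0,0,0,1,0,0,20,0,0,0,1,0,0,20,0,0,0,1,0,0,10,0,0,0,1,0,0,0,0,0,0,1]';python3 - <<'E'
from h import *
from rig import env
p=np.mean([env.observe()['position'] for _ in range(5)],0)
out=[]
for n,(k,win) in {'wrist':(3,(250,150,390,280)),'scene':(7,(220,145,275,205))}.items():
    f=env.grab_frame(n);x0,y0,x1,y1=win;T=rot(env.observe()['tool_rot']);print(env.observe()['position'])
    im=cv2.resize(f['pixels'][y0:y1,x0:x1],None,fx=k,fy=k,interpolation=cv2.INTER_CUBIC)
    t=np.linspace(0,2*np.pi,60)
    for c,r,col in((p+[0,0,-.0579],.0138,(0,0,255)),(p+[0,0,-.0379],.02,(0,0,255)),([.5455,-.15,.06],.018,(255,0,255)),([.5455,-.15,.06],.0285,(255,0,255))):
        pts=[(proj(f,np.array(c)+[r*np.cos(a),r*np.sin(a),0])-[x0,y0]+.5)*k for a in t]
        cv2.polylines(im,[np.int32(pts)],True,col,1)
    out.append(cv2.resize(im,(400,400)))
cv2.imwrite('pics/r3.png',np.hstack(out))
E
```

```text
clock: 9.55
position: [0.5441, -0.1517, 0.1237]
tool_rot: [-0.001, 0.772, 0.636, -0.001]
wrist_force: [-0.2, 0.1, -3.2]
grip_width: 0.326
gripper_force: 59.8
[ 0.5449303  -0.15207705  0.12489256]
[ 0.54560534 -0.1523443   0.12571737]
```

View pics/r3.png

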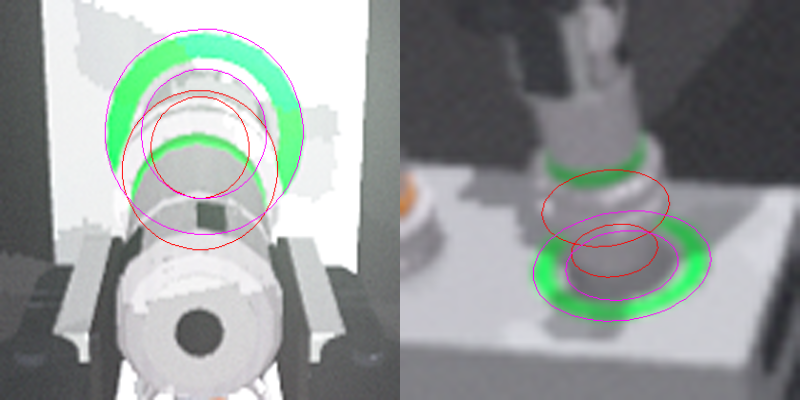

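```bash
python3 -m handwheel '[1.5,0,3,0,0,0,1,0,0,8,0,0,0,1,0,0,8,0,0,0,1,0,0,4,0,0,0,1,0,0,0,0,0,0,1]';python3 -m handwheel '[0,0,2,0,0,0,1,0,0,1,0,0,0,1,0,0,0,0,0,0,1]'
```

```text
clock: 10.15
position: [0.5448, -0.1505, 0.1015]
tool_rot: [-0.001, 0.772, 0.636, -0.001]
wrist_force: [-1.2, 0.3, -4.2]
grip_width: 0.322
gripper_force: 59.8
clock: 10.45
position: [0.5455, -0.1508, 0.0994]
tool_rot: [0.0, 0.772, 0.636, 0.0]
wrist_force: [0.1, 0.7, -3.4]
grip_width: 0.325
gripper_force: 59.8
```

```bash
python3 -m handwheel '[0,0,1,0,0,0,1,0,0,1,0,0,0,1,0,0,0,0,0,0,1]';python3 -m handwheel '[0,0,1,0,0,0,1,0,0,0,0,0,0,1,0,0,0,0,0,0,1]'
```

```text
clock: 10.75
position: [0.5457, -0.1509, 0.0979]
tool_rot: [0.0, 0.772, 0.636, 0.0]
wrist_force: [-2.1, 0.9, 2.1]
grip_width: 0.323
gripper_force: 60.6
clock: 11.05
position: [0.5458, -0.1509, 0.0978]
tool_rot: [0.0, 0.772, 0.636, 0.001]
wrist_force: [-4.9, 1.4, 11.7]
grip_width: 0.325
gripper_force: 61.7
```

```bash
python3 -m handwheel '[0,0,-1,0,0,0,1,0,0,0,0,0,0,0.6,0,0,0,0,0,0,0.5,0,0,0,0,0,0,0.3,0,0,0,0,0,0,0,0,0,0,0,0,0,0,0,0,0,0,0,0,0,0,0,0,0,0,0,0]';python3 -m handwheel '[0,0,-10,0,0,0,0,0,0,-25,0,0,0,0,0,0,-25,0,0,0,0,0,0,-25,0,0,0,0,0,0,-25,0,0,0,0,0,0,-20,0,0,0,0,0,0,-20,0,0,0,0,0,0,0,0,0,0,0]';python3 - <<'E'
from h import *
from rig import env
f=env.grab_frame('wrist');s=env.grab_frame('scene');t=env.grab_frame('top')
# tote again from top
hsv=cv2.cvtColor(t['pixels'],cv2.COLOR_BGR2HSV)
m=cv2.morphologyEx(cv2.inRange(hsv,(100,90,40),(125,255,255))|cv2.inRange(hsv,(24,120,120),(34,255,255)),cv2.MORPH_OPEN,np.ones((3,3)))
c=max(cv2.findContours(m,0,2)[0],key=cv2.contourArea)
print(cv2.minAreaRect(np.array([plane(t,p[0]+0.0,.075)[:2] for p in cv2.convexHull(c)]).astype(np.float32)))
cv2.imwrite('pics/r4.png',np.hstack([cv2.resize(f['pixels'][100:300,220:420],(390,390)),cv2.resize(s['pixels'][130:230,155:255],(390,390))]))
E
```

```text
clock: 11.85
position: [0.5455, -0.1507, 0.0974]
tool_rot: [-0.0, 0.772, 0.636, -0.0]
wrist_force: [-0.5, -0.6, 0.5]
grip_width: 1.004
gripper_force: 0.0
clock: 12.65
position: [0.5471, -0.1516, 0.2507]
tool_rot: [0.002, 0.772, 0.636, 0.002]
wrist_force: [0.6, -0.6, 0.5]
grip_width: 1.001
gripper_force: 0.0
((0.5681795477867126, 0.22171156108379364), (0.20881430804729462, 0.30444619059562683), 9.909235000610352)
```

View pics/r4.png

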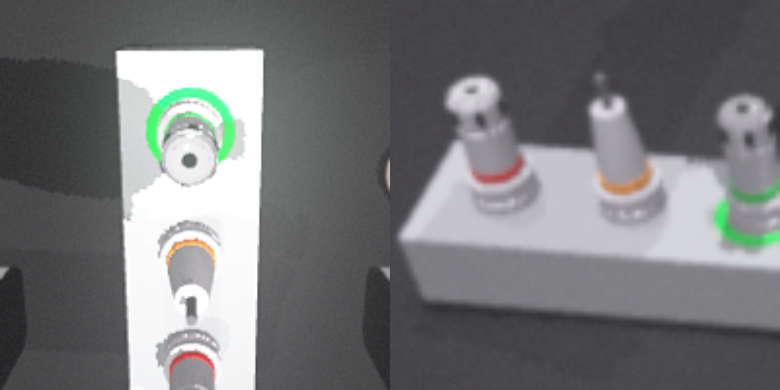

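The holder is seated upright in the green ring (wrist crop (190,130)) and the neighbouring tools are untouched. Next is the tote rim.

```bash
python3 -m handwheel '[0,0,0,0,0,-7,0,0,0,0,0,0,-7,0,0,0,0,0,0,-7,0,0,0,0,0,0,0,0]' >/dev/null; python3 - <<'E'
from h import *
from rig import env
s=env.observe();T=rot(s['tool_rot']);print(T.round(3));print(T.T@(np.array([.6763,.1492,.17])-s['position'])*1000)
E
```

```text
[[-0.174  0.985 -0.002]
 [ 0.985  0.174  0.   ]
 [ 0.001 -0.002 -1.   ]]
[272.28255388 181.88663995  76.08066652]
```

```bash
python3 -m handwheel '[17,11,0,0,0,0,0,34,23,0,0,0,0,0,34,23,0,0,0,0,0,34,23,10,0,0,0,0,34,23,10,0,0,0,0,34,23,15,0,0,0,0,34,23,15,0,0,0,0,34,23,15,0,0,0,0]' 110 >/dev/null;python3 -m handwheel '[17,10,11,0,0,0,0.5,0,0,0,0,0,0,0.5,0,0,0,0,0,0,0.5]'; python3 - <<'E'
from h import *
from rig import env
f=env.grab_frame('wrist');im=f['pixels'].copy();s=env.observe();T=rot(s['tool_rot']);print(s['position'],T.round(3))
c=np.array([.5682,.2217]);a=np.radians(9.9);Rz=np.array([[np.cos(a),-np.sin(a)],[np.sin(a),np.cos(a)]])
for w,h in((.1,.15),(.088,.138)):
    pts=[proj(f,[*(c+Rz@[sx*w,sy*h]),.075]) for sx,sy in((1,1),(-1,1),(-1,-1),(1,-1))]
    cv2.polylines(im,[np.int32(pts)],True,(0,0,255),1)
cv2.circle(im,tuple(np.int32(proj(f,[.6763,.1492,.075]))),3,(255,0,255),1)
cv2.imwrite('pics/w5.png',im)
E
```

```text
clock: 14.3
position: [0.6771, 0.1474, 0.1706]
tool_rot: [0.0, 0.644, 0.765, -0.001]
wrist_force: [0.3, -0.4, -0.2]
grip_width: 0.517
gripper_force: 0.0
[0.67750785 0.1462509  0.17148166] [[-0.17   0.985 -0.   ]
 [ 0.985  0.17  -0.002]
 [-0.002 -0.001 -1.   ]]
```

View pics/w5.png

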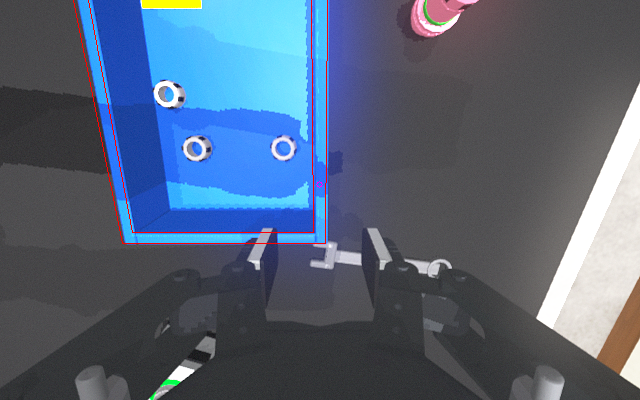

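```bash
python3 -m handwheel '[2,0,20,0,0,0,0.5,0,0,25,0,0,0,0.5,0,0,25,0,0,0,0.5,0,0,25,0,0,0,0.5,0,0,20,0,0,0,0.5,0,0,8,0,0,0,0.5,0,0,0,0,0,0,0.5]';python3 -m handwheel '[0,0,0,0,0,0,0.7,0,0,0,0,0,0,0.8,0,0,0,0,0,0,1,0,0,0,0,0,0,1,0,0,0,0,0,0,1,0,0,0,0,0,0,1]' 110
python3 - <<'E'
from h import *
from rig import env
s=env.observe();T=rot(s['tool_rot']);p=s['position']
a=np.radians(9.9);Rz=R.from_euler('z',a).as_matrix()
d=Rz@(np.array([-.088,.138,0])/np.hypot(.088,.138));w=np.cross([0,0,1],d)
piv=np.array([.5682,.2217,0])+Rz@[-.092,.142,0]
N=16;th=32
pp,TT=p,T
print('first lift 8mm');pp=p+[0,0,.008];piv=piv+[0,0,.008]
for i in range(N):
    Q=R.from_rotvec(w*np.radians(th/N)).as_matrix()
    p2=piv+Q@(pp-piv);print((TT.T@(p2-pp)*1000).round(1),(TT.T@w*th/N).round(2));pp=p2;TT=Q@TT
print(p,pp,TT.round(2),s['qpos'])
E
```

```text
clock: 15.05
position: [0.6769, 0.1488, 0.0482]
tool_rot: [-0.0, 0.644, 0.765, -0.001]
wrist_force: [0.2, -0.8, -0.1]
grip_width: 0.5
gripper_force: 0.0
clock: 15.65
position: [0.6783, 0.1506, 0.0502]
tool_rot: [0.001, 0.643, 0.766, 0.001]
wrist_force: [-1.0, -1.0, 5.8]
grip_width: 0.046
gripper_force: 108.9
first lift 8mm
[  1.6  -1.  -10.3] [-1.07 -1.69 -0.  ]
[  1.6  -1.  -10.3] [-1.07 -1.69 -0.  ]
[  1.6  -1.  -10.3] [-1.07 -1.69 -0.  ]
[  1.6  -1.  -10.3] [-1.07 -1.69 -0.  ]
[  1.6  -1.  -10.3] [-1.07 -1.69 -0.  ]
[  1.6  -1.  -10.3] [-1.07 -1.69 -0.  ]
[  1.6  -1.  -10.3] [-1.07 -1.69 -0.  ]
[  1.6  -1.  -10.3] [-1.07 -1.69 -0.  ]
[  1.6  -1.  -10.3] [-1.07 -1.69 -0.  ]
[  1.6  -1.  -10.3] [-1.07 -1.69 -0.  ]
[  1.6  -1.  -10.3] [-1.07 -1.69 -0.  ]
[  1.6  -1.  -10.3] [-1.07 -1.69 -0.  ]
[  1.6  -1.  -10.3] [-1.07 -1.69 -0.  ]
[  1.6  -1.  -10.3] [-1.07 -1.69 -0.  ]
[  1.6  -1.  -10.3] [-1.07 -1.69 -0.  ]
[  1.6  -1.  -10.3] [-1.07 -1.69 -0.  ]
[0.67834928 0.15057496 0.05024446] [0.63004357 0.20343034 0.20746835] [[-0.09  0.93  0.36]
 [ 0.89  0.23 -0.39]
 [-0.45  0.29 -0.85]] [-0.58930366  0.70762136  0.41982466  1.64391093 -0.35578851  0.86417471
  0.14764588]
```

```bash
python3 -m handwheel '[0.8,-0.5,-5.2,-0.53,-0.85,0,1,1.6,-1,-11,-1.07,-1.69,0,1,1.6,-1,-11,-1.07,-1.69,0,1,1.6,-1,-11,-1.07,-1.69,0,1,0.8,-0.5,-5.2,-0.53,-0.85,0,1,0,0,0,0,0,0,1]' 120;python3 - <<'E'
from h import *
from rig import env
f=env.grab_frame('wrist');g=env.grab_frame('scene')
cv2.imwrite('pics/t1.png',np.hstack([cv2.resize(f['pixels'],(480,300)),cv2.resize(g['pixels'][120:270,300:460],(320,300))]))
E
```

```text
clock: 16.25
position: [0.6701, 0.1598, 0.0917]
tool_rot: [0.069, 0.641, 0.765, -0.009]
wrist_force: [-0.4, -0.3, -3.0]
grip_width: 0.032
gripper_force: 114.3
```

View pics/t1.png

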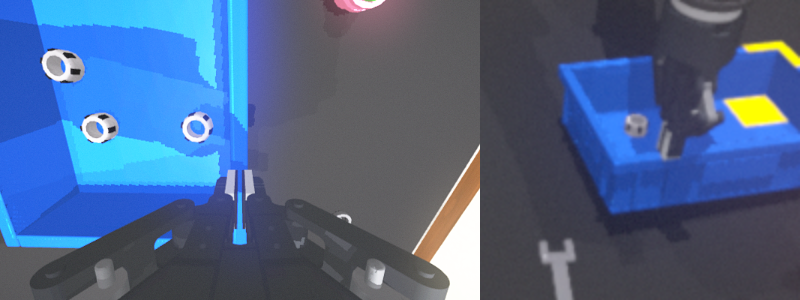

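The rim is held between the pads (wrist (238,205)) and the tote tilts with the tool. I'll carry on.

```bash
python3 -m handwheel '[0.8,-0.5,-5.2,-0.53,-0.85,0,1,1.6,-1,-10.3,-1.07,-1.69,0,1,1.6,-1,-10.3,-1.07,-1.69,0,1,1.6,-1,-10.3,-1.07,-1.69,0,1,1.6,-1,-10.3,-1.07,-1.69,0,1,1.6,-1,-10.3,-1.07,-1.69,0,1,0.8,-0.5,-5.2,-0.53,-0.85,0,1,0,0,0,0,0,0,1]' 120;python3 -m handwheel '[0.8,-0.5,-5.2,-0.53,-0.85,0,1,1.6,-1,-10.3,-1.07,-1.69,0,1,1.6,-1,-10.3,-1.07,-1.69,0,1,1.6,-1,-10.3,-1.07,-1.69,0,1,1.6,-1,-10.3,-1.07,-1.69,0,1,1.6,-1,-10.3,-1.07,-1.69,0,1,0.8,-0.5,-5.2,-0.53,-0.85,0,1,0,0,0,0,0,0,1]' 120;python3 -m handwheel '[0,0,0,0,0,0,1,0,0,0,0,0,0,1,0,0,0,0,0,0,1,0,0,0,0,0,0,1,0,0,0,0,0,0,1]' 120; python3 - <<'E'
from h import *
from rig import env
T=rot(env.observe()['tool_rot']);print('tool tilt',np.degrees(np.arccos(-T[2,2])))
f=env.grab_frame('top');g=env.grab_frame('scene')
cv2.imwrite('pics/t2.png',np.hstack([cv2.resize(f['pixels'][140:290,160:320],(400,375)),cv2.resize(g['pixels'][110:260,330:490],(400,375))]))
E
```

```text
clock: 17.15
position: [0.6534, 0.1779, 0.1489]
tool_rot: [0.172, 0.633, 0.755, -0.023]
wrist_force: [-0.4, 0.7, -4.0]
grip_width: 0.032
gripper_force: 114.8
clock: 17.95
position: [0.6292, 0.2047, 0.1999]
tool_rot: [0.273, 0.618, 0.737, -0.037]
wrist_force: [-1.2, 1.0, -3.4]
grip_width: 0.03
gripper_force: 115.4
clock: 18.45
position: [0.6296, 0.2031, 0.2001]
tool_rot: [0.273, 0.618, 0.736, -0.037]
wrist_force: [-0.4, -0.4, -3.9]
grip_width: 0.032
gripper_force: 115.4
tool tilt 32.013160590070044
```

View pics/t2.png

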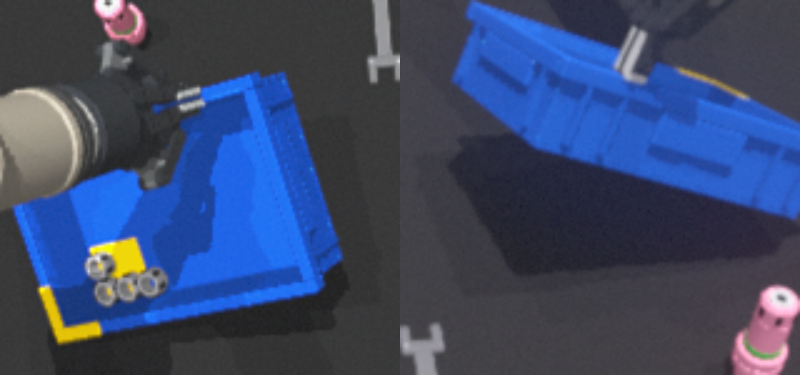

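```bash
python3 - <<'E'
from h import *
from rig import env
s=env.observe();T=rot(s['tool_rot']);p=s['position'];f=env.grab_frame('top')
a=np.radians(9.9);R0=R.from_euler('z',a).as_matrix();T0=rot([.001,.643,.766,.001]);p0=np.array([.6783,.1506,.0502])
Q=T@T0.T;Rt=Q@R0;ot=p+Q@(np.array([.5682,.2217,0])-p0)
print('tote origin',ot,'tilt',np.degrees(np.arccos(Rt[2,2])),'pivot z',(ot+Rt@[-.092,.142,0]))
P=lambda v:(proj(f,ot+Rt@np.array(v))-[160,140])*2.5
print('corner crop',P([-.088,.138,.004]),'rim corner',P([-.1,.15,.075]),'patch inner',P([-.028,.078,.004]),'rim opp -x+... ',P([-.1,-.15,.075]),P([.1,-.15,.075]))
for c in((107,289),(127,284),(152,279),(100,263)):
    e,d=ray(f,np.array(c)/2.5+[160,140]);e=Rt.T@(e-ot);d=Rt.T@d;print(c,(e+d*(.021-e[2])/d[2]).round(3))
print(env.find_in(f,'nut1'))
E
```

```text
tote origin [0.55021297 0.24053834 0.09069095] tilt 31.923057391973423 pivot z [0.45242597 0.34571707 0.0012307 ]
corner crop [107.03092004 307.75827926] rim corner [ 56.49350154 344.79837832] patch inner [134.85574624 242.62688699] rim opp -x+...  [314.32670871 296.12930474] [248.00583648  76.24132761]
(107, 289) [-0.066  0.116  0.021]
(127, 284) [-0.065  0.089  0.021]
(152, 279) [-0.065  0.057  0.021]
(100, 263) [-0.038  0.114  0.021]
[{'rect': [0.3439, 0.6312, 0.0153, 0.03], 'p': 0.46}, {'rect': [0.3277, 0.638, 0.0205, 0.034], 'p': 0.41}]
```

```bash
python3 -m handwheel '[0.8,-0.5,-5.2,-0.53,-0.85,0,1,1.6,-1,-10.3,-1.07,-1.69,0,1,0.8,-0.5,-5.2,-0.53,-0.85,0,1,0,0,0,0,0,0,1,0,0,0,0,0,0,1,0,0,0,0,0,0,1,0,0,0,0,0,0,1,0,0,0,0,0,0,1]' 120; python3 - <<'E'
from h import *
from rig import env
s=env.observe();T=rot(s['tool_rot']);p=s['position'];f=env.grab_frame('top')
a=np.radians(9.9);R0=R.from_euler('z',a).as_matrix();T0=rot([.001,.643,.766,.001]);p0=np.array([.6783,.1506,.0502])
Q=T@T0.T;Rt=Q@R0;ot=p+Q@(np.array([.5682,.2217,0])-p0)
print('tilt',np.degrees(np.arccos(Rt[2,2])),s['clock'])
x0,y0,k=170,215,8
im=cv2.resize(f['pixels'][y0:y0+70,x0:x0+90],None,fx=k,fy=k,interpolation=cv2.INTER_CUBIC)
P=lambda v:np.int32((proj(f,ot+Rt@np.array(v))-[x0,y0]+.5)*k)
cv2.polylines(im,[P([x,y,.004]) .reshape(1,2) for x,y in()] or [np.array([P([-.088,.138,.004]),P([-.028,.138,.004]),P([-.028,.078,.004]),P([-.088,.078,.004])])],True,(0,0,255),1)
t=np.linspace(0,6.28,40)
for x,y in((-.074,.124),(-.074,.096),(-.074,.068),(-.046,.124)):
    cv2.polylines(im,[np.array([P([x+.014*np.cos(q),y+.014*np.sin(q),.021]) for q in t])],True,(255,0,255),1)
cv2.imwrite('pics/t3.png',im)
E
```

```text
clock: 19.45
position: [0.6196, 0.2139, 0.2151]
tool_rot: [0.306, 0.612, 0.728, -0.042]
wrist_force: [-1.1, 0.3, -2.8]
grip_width: 0.033
gripper_force: 115.4
tilt 35.89287570399834 19.45
```

View pics/t3.png

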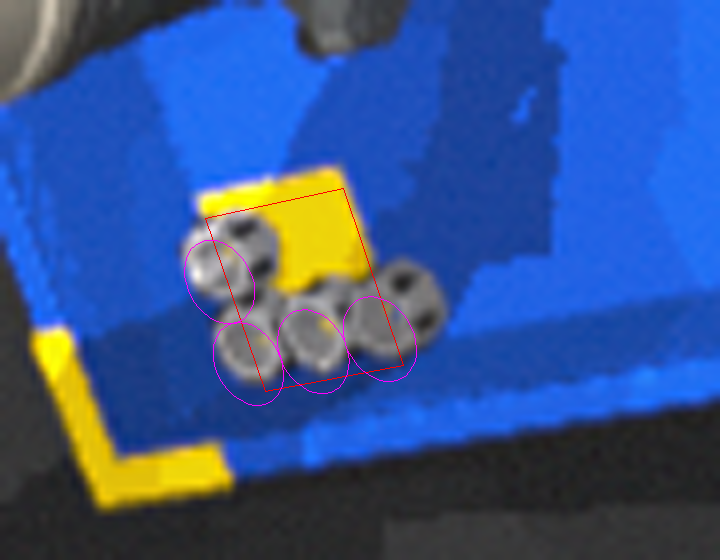

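The last crop shows all four nuts packed against both walls of the yellow corner, at (250,345), (320,335), (395,310) and (225,260). The tote is held steady at about 36°.

```bash
python3 -c "
from rig import env
print(env.finish_job())"
```

```text
the job is handed in; nothing more can be done
None
```

I handed the job in at about 19.5 s: the green-banded holder is fully home and released in the green-ringed socket, and the tote is held steady by its rim at about 36° with all four nuts packed into the yellow corner (three in a row along one wall, the fourth beside them); the verdict was not reported back.

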